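# Level and lock the rotating board frame

## Robot

A 7-joint arm with a two-finger parallel gripper is mounted at the origin on a cart in front of the work surface, level with it; the furniture and walls round the work are solid. World frame = base frame: x ahead of the robot, y to its left, z up, the work surface at z = 0. Lengths are in m, angles in rad, forces in N, time in s.
With the tool pointing down it reaches from about 0.425 to 0.925 m from the base axis. Payload 6.8 kg.
Tool frame: the origin (TCP) lies on the centre line of the jaws, within the pads' length; the fingertips stand 8 mm ahead of it and the grasp point (between the pads) lies 11 mm behind it (bot.tips_ahead is the distance from the TCP to the fingertips, in m); z points along the fingers, y is the line along which they close (so a half turn about z gives the same grasp; the last joint's range is limited). The gripper opens to 85 mm and grips with 20 to 120 N. Pads are 22 mm wide; open, the fingers measure 114 mm over their backs; the gripper's body (76 mm by 85 mm) begins 54 mm behind the grasp point. The pads swing forward as they close: fully open they stand 13 mm farther back than shut.
Start: joints at [-1.394, 0.477, 0.022, 1.555, -0.011, 1.109, -0.083], TCP at [0.19, 0.648, 0.239] pointing down, gripper open.
Joint ranges: [-2.96, 2.96], [-0.34, 2.1], [-1.41, 1.46], [0.24, 2.44], [-1.37, 4.51], [0.17, 1.92], [-2.96, 2.96]. Speed limits (rad/s): [2.39, 2.39, 3.14, 3.14, 3.14, 3.14, 3.14].

## Interface

Orientations are given as a unit quaternion [w, x, y, z].
In Python, from station import bot gives the robot as it stands.
- The arm moves only by the tool send_rows, never from a script. Its argument "deltas" is text: rows parted by semicolons, each of 4 numbers parted by spaces: the shift along the tool's x, y, z in m, then the turn about the tool's z in degrees. In form: x y z spin; .... A call has 1 to 5 rows; each row is the pose to reach, as a shift and turn from the pose commanded when the call began, along the tool's axes at that moment; what a row does not reach only later rows make up. A row lasts 1/10 s, in which the tool goes at most 50 mm and 8.59 degrees, less where a joint would pass 70% of its speed; a pose out of reach is approached as far as the arm can. A call with a gripper value outside its range is refused whole. "claw" is the opening, from 0 (shut) to 1 (fully open), set as the call begins (left out, the last holds). The fingers move at their own pace and stop on an object; "force" is the grip in N (left out, the last holds). Time passes only in rows, so rows that repeat a pose let the fingers close. It gives the time, the measured TCP pose, the force, the opening and the grip force at its end, in the units of the state.
- bot.get_obs(): the state, without advancing time (a new reading comes with each control period).
- bot.read_camera(name): name is "side" or "top"; returns a dict with "img" (400x640x3 uint8, red, green, blue), "depth" (400x640 float32, m along the optical axis (not along the pixel's ray), 0 where there is no reading), "fx", "fy", "cx", "cy" (pixels), "camera_from_world" (4x4, takes a point from world to camera coordinates). Camera axes: x right, y up, looking along -z (the intrinsics and any distortion apply to the point x, -y, -z); pixel columns grow to the right and rows downward; lengths in m; the calibration is good to about 2 mm. A picture is of the moment at which its call begins.
- bot.hand_in(): hands the job in; it is judged then, once.
Trained networks look in a picture, given as the dict that the camera call returned (one of the last four; its "shot" number tells which), for a name from the list of things; names that differ only in an ending like _2 or _b are one class to them, and where a whole thing is asked for, a point or a joint stands for the part that bears it (a point fixed in the world has none). Each returns a list of dicts, best first, with "confidence" (0 to 1); they miss things now and then, are a little off and sometimes report something else, mostly with a low value. They report only what shows in the picture. A call takes as long as a camera call.
- bot.masks_of(picture, query): "mask" (400x640 bool, what is visible of it).
- bot.landmark_of(picture, query): "xyz" ([x, y, z] in m, in world coordinates, good to about 4 mm: a listed point, or the origin of a listed thing).
The state is a dict: "t": time; "q": joint angles; "joint_vel": joint speeds; "joint_torque": joint torques, N m; "eef_pos": TCP position; "tool_rot": TCP orientation; "contact_force": force on the tool from outside, world axes, zero at the start; "torque": the same for the moment, N m; "gripper_width": opening from 0.0 (shut) to 1.0 (fully open); "grasp_force": force on a finger pad.
Only numpy, scipy, OpenCV 4.12 (cv2) and the standard library are available. Lean on these libraries where they do the work, as an engineer would, in place of code of your own. Each camera call takes 0.05 s, during which the arm holds its last target. There are 200 camera calls.

## Task

The circuit board is clamped in a rotating assembly frame that stands tilted towards you; it is to be locked level for soldering. Using only the fingertips or the outside of the fingers, press the raised far rail of the frame down until the frame is level, so that the red-marked slot of the disc lines up with the locking bar, then push the bar's black knob fully in so that the bar goes through that slot and locks the frame. Do not grip or pinch anything, do not press on the circuit board, and leave the things standing round the fixture where they are.

Things in the scene. Friction and masses are not known exactly. Their poses are not given: they have to be found in the camera images.
- stand: Fixture stand, fixed to the bench: blue base 130 x 268 mm, 12 mm high, with two dark grey uprights. Origin on the bench surface under the middle of the frame; x points away from the robot, across the frame; y left along the turning axis, towards the locking bar; z up. The axis is 105 mm above the bench. Uprights at y = -96 to -84 mm (138 mm high) and +84 to +96 mm (168 mm high).
- cradle (a joint): Tilt of the frame, rad: 0 level, positive with the far rail (+x side) up; range -0.9 to 0.9. Balanced and stiff: it stays where it is left and turns under about 2 to 3 N on a rail. Two rails along y, 148 mm long, 14 mm wide, 10 mm thick, lie 70 mm before and behind the turning axis, their mid-height level with it.
- far_rail (a point): Middle of the flat top face of the far rail, 70 mm from the turning axis and 5 mm above the rail's middle; its x lies across the rail, its z is normal to the frame. With the frame level it stands 110 mm above the bench, at x = 70 mm, y = 0 of the stand. The rail's top is bare over its whole length.
- disc (a point): Centre of the steel disc, 100 mm across, 6 mm thick, on the axis at y = 105 mm of the stand; it turns with the frame. A 14 mm wide slot, 20 mm deep from the rim, every 45 degrees; a red dot marks the one that points straight up when the frame is level. The 10 mm bar crosses 41 mm above the axis and enters within about 0.05 rad of level; its tapered nose helps from a little farther off.
- lock_bar (a joint): How far the locking bar has been pushed in, in m: 0 fully out, 0.026 fully home (a stop). It needs about 3 N to slide and stays where it is left. It meets the disc after about 6 mm; off the slot the disc stops it there.
- knob_face (a point): Middle of the outer flat face of the bar's black mushroom knob (28 mm across, 20 mm long), 146 mm above the bench; its y points outwards along the bar, as y of the stand. Pushing it in moves it along -y of the stand, from y = 188 mm (fully out) to 162 mm (home), at x = 0.
- guide (a point): Middle of the top of the aluminium guide block in which the bar slides, fixed on the stand at x = 0, y = 128 mm; the block is 30 mm wide in x, 24 mm long in y and 168 mm high.
- board: The green circuit board, 50 mm (across the frame) x 70 mm (along it), 9 mm high with its parts, clamped between two black jaws, which join the two rails, in the middle of the frame; origin at the centre of its underside, on the turning axis. Its far edge is 38 mm from the far rail. Not to be pressed on.
- transformer: Small transformer, dark core with a yellow winding, 30 x 42 mm, 36 mm high, standing loose behind the left part of the fixture; origin at the centre of its foot. Leave it alone.
- heatsink: Finned bare-metal heatsink, 30 x 45 mm, 23 mm high, lying loose behind the fixture, to the right of the transformer; origin at the centre of its underside. Leave it alone.
- tweezers0: Steel tweezers, 126 mm long, 13 mm wide, 10 mm high, lying loose on the bench in front of the fixture; origin at the centre of the underside. Leave them alone.

How it is judged:
On the way, in this order (a step that is already met when the one before it is completed fails the run):
1. the frame is pressed level (within 0.1 rad), the marked slot in line with the bar (value of joint cradle between -0.1 and 0.1 rad), for 0.1 s.
2. the bar is pushed through the slot, home to within 2 mm (value of joint lock_bar above 0.024 m), for 0.1 s.
At the end, for the whole second after the job is handed in: The frame is level within 0.07 rad and at rest, and the locking bar is through the red-marked slot, pushed in to within 3 mm of its stop (value of joint lock_bar above 0.023 m and value of joint cradle between -0.07 and 0.07 rad and velocity of joint cradle between -0.05 and 0.05 rad/s); the robot touches nothing.
It fails at once if the circuit board is pressed on (over 2 N) (contact force between any of the fingers, the arm and board above 2 N).
It fails at once if the bar's knob is gripped: the grasp point between the fingers is at the knob (y of the grasp point in the frame of knob_face between -0.022 and 0 m and x of the grasp point in the frame of knob_face between -0.012 and 0.012 m and z of the grasp point in the frame of knob_face below 0.016 m and contact force between the fingers and lock_bar above 5 N).
It fails at once if the frame is gripped or lifted from below: the fingers press on it while the grasp point between them is down at the level of its rails (z of the grasp point in the frame of far_rail between -0.06 and 0.008 m and contact force between the fingers and cradle above 5 N).
It fails at once if a thing standing round the fixture is moved by more than 15 mm or lifted (distance of any of transformer, heatsink, tweezers0 from where it was at the start of the episode above 0.015 m).
It also fails if it takes over 38 s, if anything falls off the work surface, if the arm or the gripper's body presses on something with over 40 N, if the wrist force passes 120 N, or if a joint passes its speed limit or range.

## Working session

There is one attempt and no reset: what is moved stays moved. The work goes in short steps, Python scripts to look and compute and a tool call to move; the robot and the scene stay as the last step left them, time stands still between calls to the robot, and variables do not carry over. Pictures are saved under pics/ and viewed, at most 10 in all, crops included, and the job is handed in when it is done.

Besides the shell and the picture viewer there is one more tool, called as name(argument=value, ...) on one line, values as JSON. send_rows: Moves the arm, as the interface text tells. Its arguments: {"type":"object","properties":{"deltas":{"type":"string"},"claw":{"type":"number"},"force":{"type":"number"}},"required":["deltas"]}

```bash
mkdir -p pics
cat > h.py <<'E'
from station import bot
import numpy as np, cv2
def pts(p, m):
    v,u=np.nonzero(m & (p["depth"]>0)); d=p["depth"][v,u]
    c=np.c_[(u-p["cx"])/p["fx"]*d, -(v-p["cy"])/p["fy"]*d, -d, np.ones(len(d))]
    return (np.linalg.inv(p["camera_from_world"])@c.T).T[:,:3]
E
python3 - <<'E'
from h import *
o=bot.get_obs(); print(o["t"],o["eef_pos"],o["tool_rot"],o["gripper_width"],o["contact_force"],bot.tips_ahead)
ims=[]
for n in("side","top"):
    p=bot.read_camera(n); cv2.imwrite(f"pics/{n}0.png",p["img"][:,:,::-1])
    for q in ["stand","far_rail","disc","knob_face","guide","board","transformer","heatsink","tweezers0"]:
        r=bot.landmark_of(p,q)
        print(n,q,[(np.round(a["xyz"],3).tolist(),round(a["confidence"],2)) for a in r[:2]])
E
```

```text
0.0 [0.18949846 0.64725207 0.23832309] [-4.92422178e-05  1.41896437e-01  9.89881091e-01 -9.08411671e-04] 0.9995199569564032 [-0.42890215  0.0266837   0.03789628] 0.008
side stand [([0.567, -0.218, 0.002], 0.78)]
side far_rail [([0.621, -0.237, 0.146], 0.83), ([0.568, -0.217, -0.0], 0.56)]
side disc [([0.602, -0.122, 0.105], 0.56)]
side knob_face [([0.623, -0.041, 0.146], 0.79)]
side guide [([0.606, -0.098, 0.17], 0.63)]
side board [([0.57, -0.22, 0.105], 0.74)]
side transformer [([0.72, -0.185, -0.002], 0.89)]
side heatsink []
side tweezers0 [([0.449, -0.182, -0.005], 0.89)]
top stand [([0.572, -0.223, 0.003], 0.57)]
top far_rail [([0.62, -0.241, 0.147], 0.7), ([0.57, -0.223, 0.104], 0.26)]
top disc [([0.597, -0.116, 0.106], 0.64)]
top knob_face [([0.62, -0.042, 0.147], 0.63)]
top guide []
top board [([0.571, -0.224, 0.107], 0.69)]
top transformer [([0.721, -0.184, -0.002], 0.69), ([0.621, -0.04, 0.145], 0.63)]
top heatsink [([0.696, -0.293, -0.0], 0.71), ([0.623, -0.237, 0.15], 0.54)]
top tweezers0 [([0.448, -0.185, -0.0], 0.63), ([0.622, -0.238, 0.152], 0.47)]
```

View pics/side0.png

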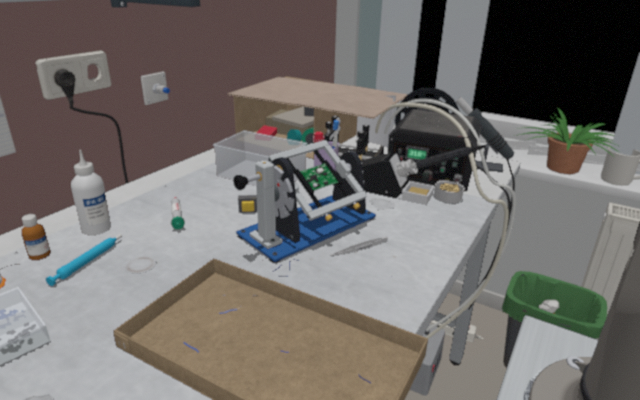

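View pics/top0.png

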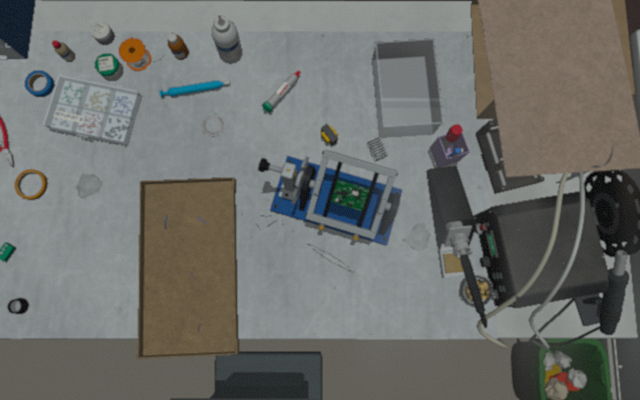

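Side view: the frame tilts towards the robot (about 0.56 rad), the knob is at about (240,182), and the transformer is behind it at (248,205). Top view: the knob is at (265,165), the transformer at (328,133), the heatsink at (377,148) and the tweezers at (330,257). Both agree with the landmarks. Stand yaw is about -16°, so the tool's y is already aligned with the stand's y. I'll close the fingers and travel at the current height.

send_rows(deltas="-0.033 -0.035 0 0; -0.066 -0.07 0 0; -0.099 -0.105 0 0; -0.132 -0.14 0 0; -0.165 -0.175 0 0", claw=0)

```text
t: 1.5
eef_pos: [0.2995, 0.4318, 0.2395]
tool_rot: [0.0, 0.142, 0.99, 0.0]
contact_force: [0.7, 0.2, 0.0]
gripper_width: 0.144
grasp_force: 0.0
```

send_rows(deltas="-0.033 -0.035 0 0; -0.066 -0.07 0 0; -0.099 -0.105 0 0; -0.132 -0.14 0 0; -0.165 -0.175 0 0")

```text
t: 2.0
eef_pos: [0.4087, 0.2174, 0.2397]
tool_rot: [0.0, 0.142, 0.99, 0.0]
contact_force: [0.9, 0.4, -0.0]
gripper_width: 0.001
grasp_force: 0.0
```

send_rows(deltas="-0.033 -0.035 0 0; -0.066 -0.07 0 0; -0.099 -0.105 0 0; -0.132 -0.14 0 0; -0.165 -0.175 0 0")

```text
t: 2.5
eef_pos: [0.5179, 0.0031, 0.2397]
tool_rot: [0.0, 0.142, 0.99, 0.0]
contact_force: [0.1, 0.4, 1.0]
gripper_width: -0.003
grasp_force: 0.0
```

send_rows(deltas="-0.033 -0.035 0 0; -0.066 -0.07 0 0; -0.099 -0.105 0 0; -0.132 -0.14 0 0; -0.165 -0.175 0 0")

```text
t: 3.0
eef_pos: [0.6272, -0.211, 0.2393]
tool_rot: [0.0, 0.142, 0.99, 0.0]
contact_force: [1.4, 0.4, -0.0]
gripper_width: 0.001
grasp_force: 0.0
```

send_rows(deltas="-0.016 -0.025 0 0; -0.016 -0.025 0.03 0; -0.016 -0.025 0.06 0; -0.016 -0.025 0.06 0")

```text
t: 3.4
eef_pos: [0.6322, -0.2367, 0.1749]
tool_rot: [-0.004, 0.142, 0.99, 0.001]
contact_force: [-0.1, 1.0, -0.2]
gripper_width: -0.002
grasp_force: 0.0
```

```bash
cat > look.py <<'E'
from h import *
import sys
o=bot.get_obs(); print(o["t"],o["eef_pos"].round(4),o["contact_force"].round(1),bot.tips_ahead)
for n in("side","top"):
    p=bot.read_camera(n)
    T=p["camera_from_world"]@np.r_[o["eef_pos"]+[0,0,-.008],1]; u=p["fx"]*T[0]/-T[2]+p["cx"]; v=p["cy"]+p["fy"]*T[1]/T[2]
    v=p["cy"]-p["fy"]*T[1]/-T[2]; print(n,"tip px",u,v)
    x0,y0=(200,110) if n=="side" else (230,100)
    cv2.imwrite(f"pics/{n}{sys.argv[1]}.png",cv2.resize(p["img"][y0:y0+150,x0:x0+200,::-1],(800,600),interpolation=cv2.INTER_CUBIC))
    for q in ["stand","far_rail","disc","knob_face","guide","board"]:
        r=bot.landmark_of(p,q); 
        if r: print(n,q,r[0]["xyz"].round(4),round(r[0]["confidence"],2))
E
python3 look.py 1
```

```text
3.4 [ 0.6322 -0.2367  0.1749] [-0.1  1.  -0.2] 0.008
side tip px 295.72731336599844 139.6442387836974Traceback (most recent call last):
  File "look.py", line 12, in <module>
    if r: print(n,q,r[0]["xyz"].round(4),round(r[0]["confidence"],2))
                    ^^^^^^^^^^^^^^^^^
AttributeError: 'list' object has no attribute 'round'. Did you mean: 'count'?
```

View pics/side1.png

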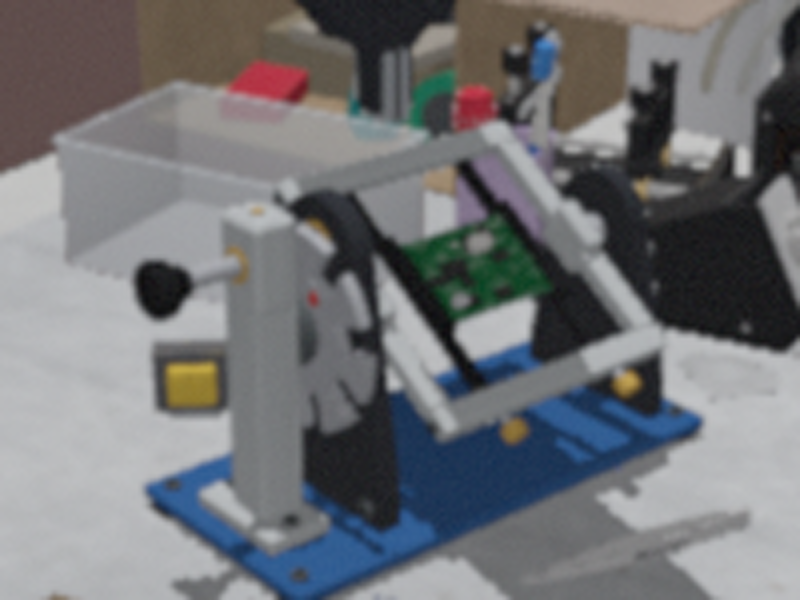

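Side crop: the closed fingertips are at about (390,115), just above the middle of the far rail (rail line at about (390,160)), with the red dot at (313,299). Everything matches, so I'll press down in stages.

send_rows(deltas="0 0 0.008 0; 0 0 0.016 0; 0 0 0.024 0; 0 0 0.032 0; 0 0 0.04 0")

```text
t: 4.0
eef_pos: [0.6362, -0.2383, 0.14]
tool_rot: [0.002, 0.142, 0.99, -0.0]
contact_force: [2.5, -0.4, 3.2]
gripper_width: 0.003
grasp_force: 1.9
```

send_rows(deltas="0 0 0.005 0; 0 0 0.01 0; 0 0 0.014 0; 0 0 0.014 0; 0 0 0.014 0")

```text
t: 4.5
eef_pos: [0.6336, -0.2376, 0.1245]
tool_rot: [-0.001, 0.142, 0.99, 0.0]
contact_force: [-0.5, -0.1, -0.5]
gripper_width: 0.0
grasp_force: 0.0
```

```bash
sed -i 's/r\[0\]\["xyz"\].round(4)/np.round(r[0]["xyz"],4)/' look.py; python3 look.py 2
```

```text
4.5 [ 0.6336 -0.2376  0.1245] [-0.5 -0.1 -0.5] 0.008
side tip px 295.4900794240602 162.54475302083142
side stand [ 0.6348 -0.2403  0.1109] 0.65
side far_rail [ 0.6338 -0.24    0.1161] 0.58
side disc [ 0.5975 -0.1211  0.1072] 0.64
side knob_face [ 0.6249 -0.0403  0.1491] 0.77
side guide [ 0.6065 -0.1012  0.1697] 0.86
side board [ 0.5704 -0.2211  0.1046] 0.82
top tip px 358.0197410619104 162.01953090990781
top stand [ 0.5673 -0.221   0.0038] 0.97
top knob_face [ 0.6205 -0.038   0.1464] 0.66
top guide [ 0.6071 -0.0998  0.1695] 0.97
top board [ 0.5718 -0.2245  0.1053] 0.57
```

View pics/side2.png

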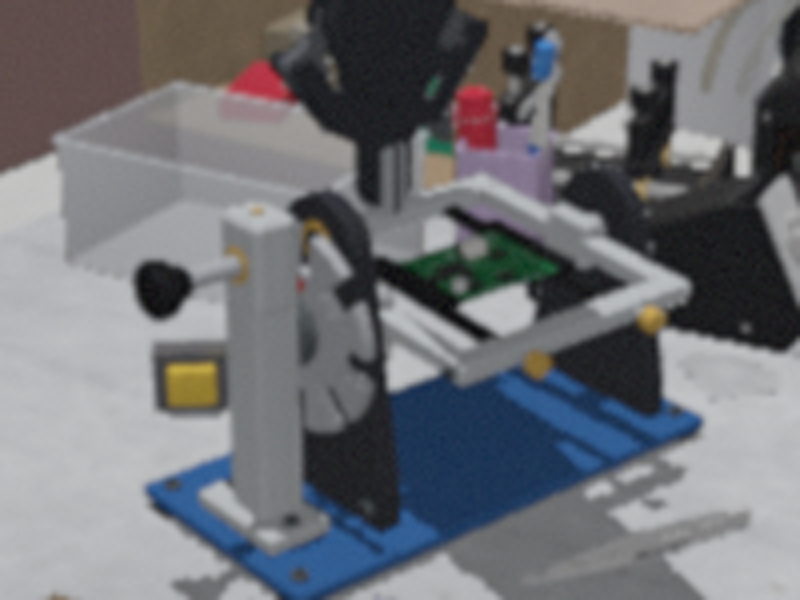

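The crop shows the fingertips on the rail at (395,205) and the frame nearly level. Tip height 116.5 mm means about 0.08 rad is left, so I'll press about 6 mm more.

send_rows(deltas="0 0 0.003 0; 0 0 0.006 0; 0 0 0.006 0; 0 0 0.006 0")

```text
t: 5.6
eef_pos: [0.6345, -0.2379, 0.1191]
tool_rot: [-0.0, 0.142, 0.99, 0.0]
contact_force: [0.7, -0.5, 0.7]
gripper_width: -0.0
grasp_force: 0.3
```

send_rows(deltas="0 0 0.001 0; 0 0 0.001 0; 0 0 -0.03 0; 0 0 -0.075 0; 0 0 -0.12 0")

```text
t: 6.1
eef_pos: [0.6338, -0.2376, 0.2397]
tool_rot: [-0.001, 0.142, 0.99, 0.0]
contact_force: [1.1, -0.8, -0.0]
gripper_width: -0.0
grasp_force: 0.0
```

send_rows(deltas="0.014 0.045 0 0; 0.028 0.09 0 0; 0.042 0.135 0 0; 0.056 0.18 0 0; 0.068 0.223 0 0")

```text
t: 6.6
eef_pos: [0.6313, -0.0025, 0.2391]
tool_rot: [-0.0, 0.142, 0.99, 0.0]
contact_force: [0.5, -1.1, 0.3]
gripper_width: -0.001
grasp_force: 0.0
```

```bash
python3 look.py 3
python3 - <<'E'
from h import *
p=bot.read_camera("top")
S=np.array([.569,-.221]);R=np.array([[.961,-.276],[.276,.961]])
P=pts(p,np.ones((400,640),bool)); L=np.c_[(P[:,:2]-S)@R.T,P[:,2]]
for nm,a,b in(("far",64,76),("near",-76,-64)):
    m=(abs(L[:,1])<.065)&(L[:,0]>a/1e3)&(L[:,0]<b/1e3)&(L[:,2]>.08)&(L[:,2]<.14); print(nm,m.sum(),np.median(L[m],0).round(4))
E
```

```text
6.6 [ 0.6313 -0.0025  0.2391] [ 0.5 -1.1  0.3] 0.008
side tip px 211.99362558508676 141.56808833837218
side stand [ 0.5707 -0.2191  0.0039] 0.79
side far_rail [ 0.6322 -0.2407  0.1096] 0.85
side disc [ 0.6017 -0.1235  0.1038] 0.96
side knob_face [ 0.621  -0.0361  0.1481] 0.71
side guide [ 0.6036 -0.1003  0.1681] 0.69
side board [ 0.5678 -0.2209  0.1044] 0.77
top tip px 233.00783698532632 147.64842525189195
top stand [ 0.5657 -0.2239  0.001 ] 0.84
top far_rail [ 0.6374 -0.2416  0.1128] 0.65
top disc [ 0.5945 -0.1156  0.1067] 0.75
top knob_face [ 0.6198 -0.038   0.1461] 0.76
top guide [ 0.6044 -0.1025  0.1675] 0.79
top board [ 0.57   -0.2245  0.108 ] 0.63
far 381 [0.0698 0.004  0.11  ]
near 391 [-0.07    0.0009  0.11  ]
```

View pics/side3.png

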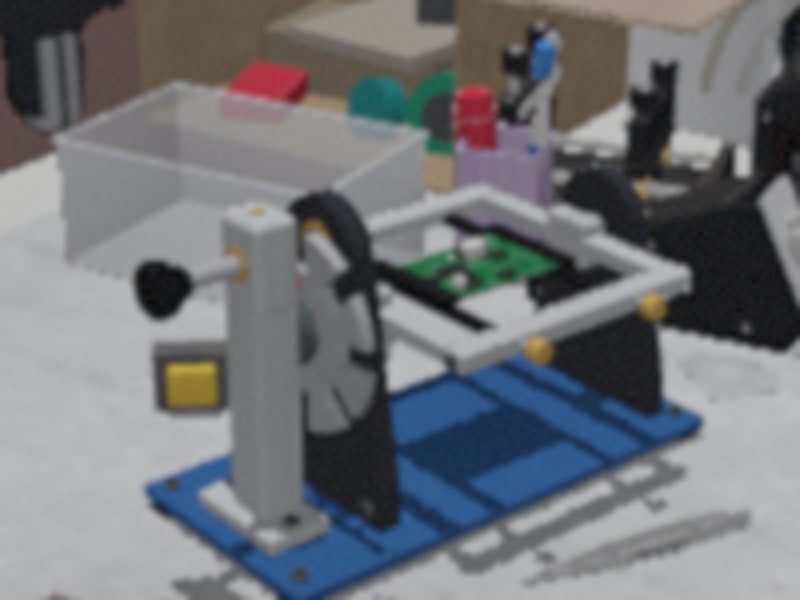

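Both rails measure 110 mm, so the frame is level, and the tool is at x=0, y=227 mm of the stand, beyond the knob (crop (160,288)). I'll lower beside the knob and push along -y.

send_rows(deltas="0 0 0.04 0; 0 0 0.08 0; 0 0 0.099 0; 0 -0.01 0.099 0; 0 -0.02 0.099 0")

```text
t: 7.85
eef_pos: [0.6266, -0.0249, 0.1408]
tool_rot: [0.0, 0.142, 0.99, -0.0]
contact_force: [0.8, 0.6, 0.5]
gripper_width: 0.002
grasp_force: 0.0
```

send_rows(deltas="0 -0.004 0 0; 0 -0.008 0 0; 0 -0.012 0 0; 0 -0.016 0 0; 0 -0.02 0 0")

```text
t: 8.35
eef_pos: [0.6216, -0.0429, 0.1411]
tool_rot: [0.001, 0.142, 0.99, 0.0]
contact_force: [1.6, 2.2, 3.1]
gripper_width: 0.001
grasp_force: 1.7
```

send_rows(deltas="0 -0.003 0 0; 0 -0.006 0 0; 0 -0.009 0 0; 0 -0.009 0 0")

```text
t: 8.75
eef_pos: [0.618, -0.0526, 0.1402]
tool_rot: [-0.0, 0.142, 0.99, -0.0]
contact_force: [0.9, 1.2, 0.4]
gripper_width: 0.002
grasp_force: 0.6
```

```bash
cat > m.py <<'E'
from h import *
o=bot.get_obs();S=np.array([.569,-.221]);R=np.array([[.961,-.276],[.276,.961]])
print(o["t"],o["eef_pos"].round(4),(R@(o["eef_pos"][:2]-S)).round(4),o["contact_force"].round(1))
for n in("side","top"):
    p=bot.read_camera(n)
    for q in("knob_face","guide","far_rail"):
        for r in bot.landmark_of(p,q)[:1]: print(n,q,(R@(np.array(r["xyz"][:2])-S)).round(4),r["xyz"][2],r["confidence"])
E
python3 m.py
```

```text
8.75 [ 0.618  -0.0526  0.1402] [0.0006 0.1753] [0.9 1.2 0.4]
side knob_face [0.0017 0.1653] 0.1487 0.4
side guide [0.0002 0.1252] 0.1682 0.8
side far_rail [ 0.0669 -0.0018] 0.1095 0.56
top knob_face [0.0006 0.1627] 0.1484 0.45
top guide [0.0022 0.1272] 0.1669 0.89
top far_rail [ 0.0727 -0.0026] 0.111 0.74
```

send_rows(deltas="0 -0.002 0 0; 0 -0.004 0 0; 0 -0.004 0 0")

```text
t: 9.45
eef_pos: [0.6177, -0.0529, 0.1401]
tool_rot: [0.0, 0.141, 0.99, 0.002]
contact_force: [2.1, 6.0, -0.2]
gripper_width: -0.002
grasp_force: 3.2
```

send_rows(deltas="0 -0.002 0 0; 0 -0.004 0 0; 0 -0.005 0 0; 0 -0.005 0 0")

```text
t: 9.85
eef_pos: [0.6176, -0.053, 0.1402]
tool_rot: [0.001, 0.139, 0.99, 0.004]
contact_force: [4.7, 14.4, -1.4]
gripper_width: -0.003
grasp_force: 7.8
```

The bar is at its hard stop: 15 N with no further travel. I'll back off and rise clear.

send_rows(deltas="0 0.02 0 0; 0 0.05 0 0; 0 0.06 -0.04 0; 0 0.06 -0.08 0; 0 0.06 -0.08 0")

```text
t: 10.35
eef_pos: [0.636, -0.0032, 0.226]
tool_rot: [0.005, 0.142, 0.99, 0.001]
contact_force: [0.4, -0.4, 0.0]
gripper_width: 0.001
grasp_force: 0.0
```

```bash
python3 m.py; python3 look.py 4 | tail -0
```

```text
10.35 [ 0.636  -0.0032  0.226 ] [0.0043 0.2278] [ 0.4 -0.4  0. ]
side knob_face [0.0028 0.1656] 0.1468 0.78
side guide [0.0002 0.1268] 0.1702 0.94
side far_rail [ 0.0692 -0.0012] 0.1103 0.59
top knob_face [0.0014 0.1649] 0.1456 0.64
top guide [0.0031 0.1264] 0.1674 0.96
top far_rail [ 0.0686 -0.0029] 0.1103 0.74Exception ignored on flushing sys.stdout:
BrokenPipeError: [Errno 32] Broken pipe
```

View pics/side4.png

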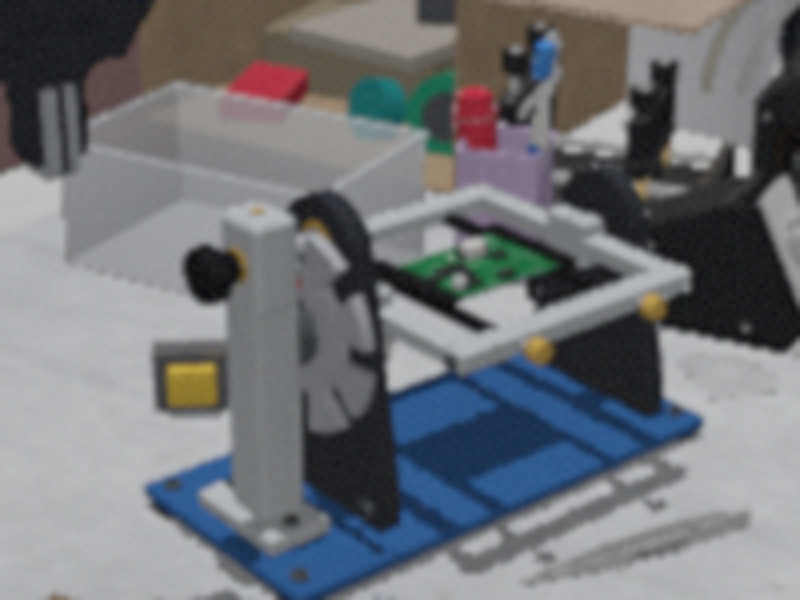

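View pics/top4.png

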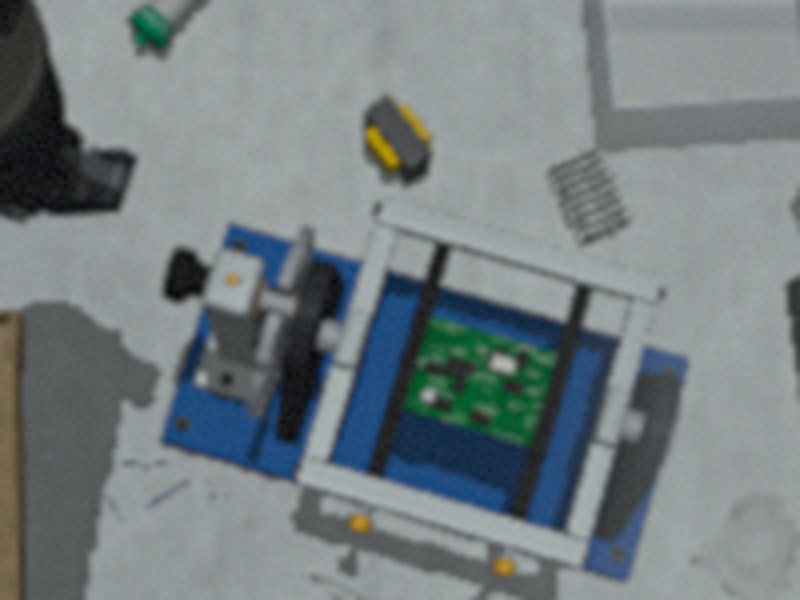

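In the side crop the knob (207,272) sits against the guide's bushing. In the top crop the bar runs through the disc at (280,300), and the loose things haven't moved. I'm handing in.

```bash
python3 -c "
from station import bot
print(bot.hand_in())"
```

```text
the job is handed in; nothing more can be done
None
```

The frame was pressed level and the locking bar pushed home through the slot to its stop, with the arm clear of everything; the job is handed in, but no verdict came back.

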